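# Fill up the tin tray and stack the emptied one

### The job

Consolidate the moisture tins: move the last tin out of the nearly empty blue tray into the one free pocket of the nearly full tray, so that it stands upright on the pocket's floor. Then put the emptied tray squarely on top of the empty tray, edge over edge, to start the stack of empties. Set both down without dropping them, and leave the filled tray and the empty tray underneath where they stand.

Things in the scene. Friction and masses are not known exactly. Their poses are not given: they have to be found in the camera images.
- tin: The closed round aluminium tin standing alone in the nearly empty tray, in the pocket at that tray's y = -35 mm. 40 mm tall; fixed lid (top 10 mm) 47 mm in diameter, body below 45 mm. 0.07 to 0.13 kg. Origin: centre of its underside, z up. Its top 23 mm stand above the tray's rim: grip it there, across the tray's width (along the tray's x).
- donor_tray: The nearly empty blue tray, loose: x 66, y 256, z 20 mm, 0.15 kg. Origin: centre of its underside. Floor and walls 3 mm. Four pockets in a row, 60 (x) by 58 (y) by 17 mm deep, centres y = -96, -35, 35, 96 mm. At y = 0 a 12 mm thick rib along x, level with the rim: lift the emptied tray by it, a finger in each pocket beside it. Yaw under 0.2 rad.
- filling_tray: The nearly full blue tray, same form, size, origin and axes as the other, loose. Three closed tins like the loose one sit fast in its pockets at y = -96, -35 and 96 mm (tops 43 mm above its underside). The free pocket's centre is at x = 0, y = +35 mm, its floor 3 mm above the underside. Yaw under 0.2 rad.
- empty_tray: The empty blue tray on the desk, of the same form, size, origin and axes as the others, loose. The next tray goes on top of it: without any catch its flat floor simply rests on this one's rim, 20 mm above this origin. Yaw under 0.2 rad.

How it is judged:
By the outcome, as a careful person would: the job done as asked, in the order asked, and still so for the second after the job is handed in, with the robot touching nothing.
It also fails if it takes over 48 s, if anything falls off the work surface, if the arm or the gripper's body presses on something with over 40 N, if the wrist force passes 120 N, or if a joint passes its speed limit or range.

### The arm

A 6-joint arm with a two-finger parallel gripper is mounted at the origin on a cart in front of the work surface, level with it; the furniture and walls round the work are solid. World frame = base frame: x ahead of the robot, y to its left, z up, the work surface at z = 0. Lengths are in m, angles in degrees, forces in N, time in s.
With the tool pointing down it reaches from about 0.35 to 0.875 m from the base axis. Payload 4.2 kg.
Tool frame: the origin (TCP) lies midway between the tips of the shut fingers; the grasp point (between the pads) lies 19 mm behind it; z points along the fingers, y is the line along which they close (so a half turn about z gives the same grasp; the last joint's range is limited). The gripper opens to 87 mm and grips with 3 to 60 N. Pads are 19 mm wide; open, the fingers measure 117 mm over their backs; the gripper's body (75 mm by 190 mm) begins 51 mm behind the grasp point.
Start: joints at [90.161, 22.042, 0.453, 0, -68.411, -14.817], TCP at [0.158, 0.605, 0.223] pointing down, gripper open.
Joint ranges: [-179.83, 179.83], [-69.29, 118.12], [-61.27, 80.66], [-181.25, 117.63], [-171.15, -9.14], [-177.46, 177.46]. Speed limits (degrees/s): [159.86, 159.86, 180, 180, 180, 180].

### API

Orientations are given as a 3x3 rotation matrix whose columns are the frame's x, y, z axes.
In Python, from station import sensors, eyes, workorder gives the robot as it stands.
- The arm moves only by the shell command python3 -m handwheel 'ROWS'. ROWS is a JSON list of rows, 1 to 8 of them, each an object with the fields aperture (the opening from 0.0 (shut) to 1.0 (fully open)), d (a list: dx, dy, dz in shares of 0.4 m (1.0 is 0.4 m)), r (a list: a rotation vector rx, ry, rz in a scale on which 1.0 is 45 degrees); a field left out counts as zero (the opening has to be given); each row is the pose to reach, as a shift and turn from the pose commanded when the command began, along the tool's axes at that moment; what a row does not reach only later rows make up. A row lasts 1/10 s, in which the tool goes at most 0.05 m and 8.59 degrees, less where a joint would pass 70% of its speed; a pose out of reach is approached as far as the arm can. The fingers move at their own pace and stop on an object; the grip force is fixed at half the most. Time passes only in rows, so rows that do not move let the fingers close. It prints the time, the measured TCP pose, the force, the opening and the grip force at its end. Input that does not fit is refused with a message, and nothing moves.
- sensors.sense(): the state, without advancing time (a new reading comes with each control period).
- eyes.capture(name): name is "scene" or "top" or "wrist"; returns a dict with "pixels" (420x560x3 uint8, red, green, blue), "z_map" (420x560 float32, m along the optical axis (not along the pixel's ray), 0 where there is no reading), "K" (3x3 intrinsics, pixels), "world_from_camera" (4x4, takes a point from camera to world coordinates). Camera axes: x right, y up, looking along -z (the intrinsics and any distortion apply to the point x, -y, -z); pixel columns grow to the right and rows downward; lengths in m; the calibration is good to about 2 mm. A picture is of the moment at which its call begins.
- workorder.finish_job(): hands the job in; it is judged then, once.
The state is a dict: "time_s": time; "joints": joint angles; "joint_velocities": joint speeds; "effort": joint torques, N m; "tcp_pos": TCP position; "ee_rot": TCP orientation; "wrist_force": force on the tool from outside, world axes, zero at the start; "moment": the same for the moment, N m; "gripper_width": opening from 0.0 (shut) to 1.0 (fully open); "gripper_force": force on a finger pad.
Only numpy, scipy, OpenCV 4.12 (cv2) and the standard library are available. Lean on these libraries where they do the work, as an engineer would, in place of code of your own. Each camera call takes 0.05 s, during which the arm holds its last target. There are 200 camera calls.

## Working session

There is one attempt and no reset: what is moved stays moved. The work goes in short steps, Python scripts to look and compute and a shell command to move; the robot and the scene stay as the last step left them, time stands still between calls to the robot, and variables do not carry over. Pictures are saved under pics/ and viewed, at most 10 in all, crops included, and the job is handed in when it is done.

```bash
ls; mkdir -p pics
cat > h.py <<'E'
import numpy as np, cv2
from station import sensors, eyes, workorder
def cap(n):
    c=eyes.capture(n); return c
def save(c,f): cv2.imwrite('pics/'+f,c["pixels"][:,:,::-1])
def cloud(c):
    z=c["z_map"];K=c["K"];v,u=np.mgrid[:z.shape[0],:z.shape[1]]
    P=np.stack([(u-K[0,2])/K[0,0]*z,-(v-K[1,2])/K[1,1]*z,-z],-1)
    T=c["world_from_camera"]; return P@T[:3,:3].T+T[:3,3]
E
python3 - <<'E'
from h import *
for n in("scene","top"):
    c=cap(n);save(c,n+'0.png');print(n,c.keys(),c["K"].round(1).tolist(),c["world_from_camera"].round(3).tolist())
    np.savez(n+'0.npz',**{k:v for k,v in c.items() if isinstance(v,np.ndarray)})
s=sensors.sense();print(s)
E
```

```text
pics
scene dict_keys(['pixels', 'z_map', 'K', 'world_from_camera']) [[488.8, 0.0, 266.6], [0.0, 488.8, 216.2], [0.0, 0.0, 1.0]] [[0.427, 0.703, -0.568, 0.059], [-0.904, 0.324, -0.279, -0.083], [-0.012, 0.633, 0.774, 0.698], [0.0, 0.0, 0.0, 1.0]]
top dict_keys(['pixels', 'z_map', 'K', 'world_from_camera']) [[537.3, 0.0, 286.3], [0.0, 537.3, 200.7], [0.0, 0.0, 1.0]] [[0.019, 0.979, -0.204, 0.379], [-1.0, 0.018, -0.006, 0.179], [-0.002, 0.204, 0.979, 0.862], [0.0, 0.0, 0.0, 1.0]]
{'time_s': 0.1, 'joints': array([ 9.01620451e+01,  2.20882184e+01,  3.86476503e-01, -2.63339091e-02,
       -6.84112010e+01, -1.48183727e+01]), 'joint_velocities': array([ 0.07783502, -0.12803122,  0.24018108,  0.10026105,  0.00063079,
       -0.00918211]), 'effort': array([-3.84405866e-04, -3.91684127e+01,  1.87935537e+01,  4.23205197e+00,
        1.34575664e-02, -6.97890232e-05]), 'tcp_pos': array([0.157961  , 0.60414275, 0.221539  ]), 'ee_rot': array([[ 9.67418003e-01, -2.53184181e-01, -4.21794149e-04],
       [-2.53184516e-01, -9.67415997e-01, -1.97238815e-03],
       [ 9.13270705e-05,  2.01491555e-03, -9.99997966e-01]]), 'wrist_force': array([ 0.14940888, -0.76276676,  1.47744225]), 'moment': array([-0.02196543,  0.02097114,  0.03571374]), 'gripper_force': 0.0, 'gripper_width': 0.9989475241359587}
```

View pics/top0.png

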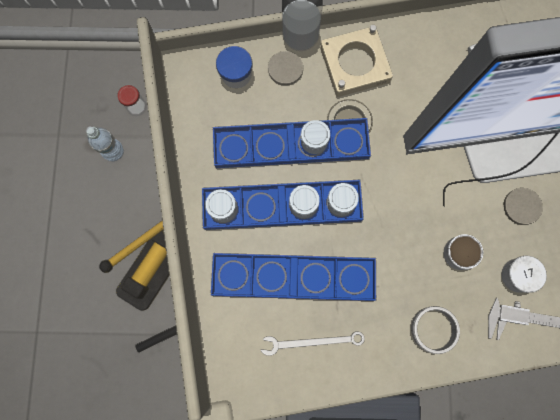

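View pics/scene0.png

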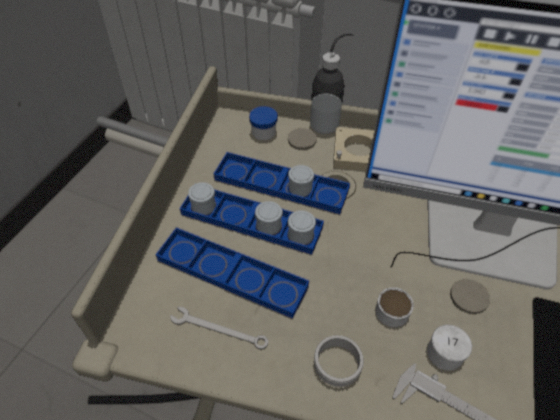

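The top view shows the donor tray around (292,143) with its tin at (315,136). The filling tray is at (282,204) with its free pocket at (261,206), and the empty tray is at (294,277). The scene view agrees: tin (301,180), free pocket (234,215), empty tray (232,271). The monitor stands to the right of the donor tray.

```bash
cat >> h.py <<'E'
def trays(c,zlo=.014,zhi=.027):
    P=cloud(c); hsv=cv2.cvtColor(c["pixels"],cv2.COLOR_RGB2HSV)
    m=((hsv[...,0]>105)&(hsv[...,0]<130)&(hsv[...,1]>130)&(c["z_map"]>0)).astype(np.uint8)
    n,lab,st,_=cv2.connectedComponentsWithStats(cv2.morphologyEx(m,cv2.MORPH_CLOSE,np.ones((3,3))))
    out=[]
    for i in range(1,n):
        if st[i,4]<1500: continue
        q=P[(lab==i)&(m>0)]; r=q[(q[:,2]>zlo)&(q[:,2]<zhi)]
        h=np.histogram(q[:,2],np.arange(-.01,.06,.004))[0]
        lo,hi=np.percentile(r[:,2],[25,75])
        rect=cv2.minAreaRect(r[:,:2].astype(np.float32))
        out.append((rect,np.median(r[:,2]),h,len(r)))
    return out
def tops(c):
    P=cloud(c); m=((P[...,2]>.036)&(P[...,2]<.052)&(c["pixels"].min(-1)>110)).astype(np.uint8)
    n,lab,st,ce=cv2.connectedComponentsWithStats(m); 
    for i in range(1,n):
        if st[i,4]>250 :
            q=P[lab==i]; e=cv2.minEnclosingCircle(q[:,:2].astype(np.float32)); print('top',ce[i].round(),np.round(e[0],4),'d',round(2*e[1],4),'z',np.median(q[:,2]).round(4),q.mean(0).round(4))
E
python3 - <<'E'
from h import *
for n in("scene","top"):
    c=dict(np.load(n+'0.npz')); print(n)
    for r in trays(c): print(np.round(r[0][0],4),np.round(r[0][1],4),round(r[0][2],2),r[1].round(4),r[2],r[3])
    tops(c)
    P=cloud(c)
    if n=="top":
        for v,u in((80,470),(100,440),(60,520),(145,415),(35,500)): print(u,v,P[v,u].round(3))
        np.set_printoptions(linewidth=200,suppress=True); print((P[255:300,290,2]*1000).round(1)); print((P[277,205:290:2,2]*1000).round(0))
E
```

```text
scene
[0.6524 0.1763] [0.0688 0.255 ] 4.97 0.0181 [   0    0  334 1193  348  360  424  458    4    0    0    0    0    0
    0    0    0] 886
[0.5479 0.1891] [0.0669 0.2551] 4.11 0.0184 [  0   0 254 697 268 317 358 473   4   0   0   0   0   0   0   0   0] 835
[0.4326 0.1687] [0.2549 0.0668] 89.27 0.0182 [   0    0  730 2215  443  422  559  671    5    0    0    0    0    0
    0    0    0] 1235
top [301. 174.] [0.6599 0.1375] d 0.0483 z 0.0429 [0.6585 0.1381 0.0429]
top [201. 192.] [0.5419 0.2855] d 0.0476 z 0.0427 [0.5416 0.2851 0.0428]
top [268. 211.] [0.5515 0.1551] d 0.0475 z 0.0429 [0.551  0.1543 0.0429]
top [301. 221.] [0.5555 0.0933] d 0.0483 z 0.0429 [0.5554 0.0937 0.0429]
top [452. 343.] [ 0.443  -0.1862] d 0.0567 z 0.0391 [ 0.4423 -0.1862  0.0391]
top
[0.6536 0.1786] [0.0661 0.2534] 4.69 0.0203 [   0    0  198 2326  352   16  101  728  144    0    0    0    0    0
    0    0    0] 973
[0.5493 0.1912] [0.0655 0.2539] 4.12 0.0202 [   0    0  206 1589  209   30  144  787  143    0    0    0    0    0
    0    0    0] 1074
[0.4344 0.1708] [0.254  0.0646] 89.26 0.0203 [   0    0
[... 483 characters left out ...]
.0472 z 0.044 [0.5428 0.2862 0.044 ]
top [528. 274.] [ 0.4442 -0.1852] d 0.0569 z 0.0402 [ 0.444  -0.1844  0.0402]
470 80 [0.596 0.012 0.391]
440 100 [0.611 0.015 0.305]
520 60 [ 0.593 -0.015  0.438]
415 145 [0.604 0.01  0.165]
500 35 [0.609 0.006 0.451]
[21.6 20.6 13.7  3.9  4.2  3.4  5.3  4.3 18.2 17.4 20.2 19.7 19.1 20.9 22.1 19.6 19.2 20.4 20.9 17.8 19.  18.8 18.2 21.8 21.3 20.1 20.1 20.4 17.8 19.2 21.7 19.8 18.7 16.8 22.6 20.5 22.  21.5 20.8
 22.1 18.  22.3 18.7 -0.9  1.4]
[  2.  -1.  -0.  -0.  22.   4.   3.   6.   3.   6. 862.   6.   3.   2.   8.   4.   6.   5.   3.   2.   6.   2.   5.  23.   4.   3.   4.   5.   3.   6.   6.   1.   5.   5.   7.   4.   7.   3.   3.
   7.   4.   4.   2.]
```

```bash
cat >> h.py <<'E'
from scipy.spatial.transform import Rotation as Ro
def go(p,yang):
    """delta in tool axes to put TCP at p, tool down, closing axis at world angle yang (deg)"""
    s=sensors.sense();R=s["ee_rot"];a=np.radians(yang)
    y=np.array([np.cos(a),np.sin(a),0]);z=np.array([0,0,-1.]);x=np.cross(y,z)
    T=np.stack([x,y,z],1)
    print(s["time_s"],'pos',s["tcp_pos"].round(4),'d',(R.T@(np.array(p)-s["tcp_pos"])).round(4),'rv',Ro.from_matrix(R.T@T).as_rotvec(degrees=True).round(2))
E
python3 - <<'E'
from h import *
P=cloud(dict(np.load('top0.npz'))).reshape(-1,3)
q=P[(P[:,2]>.06)&(P[:,2]<.8)&(P[:,1]<.3)&(P[:,0]>.3)]
for z in np.arange(.06,.5,.06):
    k=q[(q[:,2]>z)&(q[:,2]<z+.06)&(q[:,1]>-.4)]; 
    if len(k): print(z.round(2),k.min(0).round(3),k.max(0).round(3),len(k), k[np.argmin(np.hypot(k[:,0]-.65,k[:,1]-.16))].round(3))
go((.62,.145,.2),-175.2)
E
```

```text
0.06 [ 0.606 -0.21   0.06 ] [0.854 0.196 0.12 ] 974 [0.606 0.011 0.118]
0.12 [ 0.604 -0.208  0.12 ] [0.846 0.193 0.18 ] 2049 [0.631 0.018 0.127]
0.18 [ 0.601 -0.176  0.18 ] [0.635 0.018 0.24 ] 1805 [0.628 0.018 0.182]
0.24 [ 0.597 -0.146  0.24 ] [0.628 0.017 0.3  ] 2023 [0.625 0.017 0.252]
0.3 [ 0.594 -0.117  0.3  ] [0.626 0.017 0.36 ] 2274 [0.622 0.017 0.303]
0.36 [ 0.591 -0.087  0.36 ] [0.62  0.016 0.42 ] 2519 [0.619 0.016 0.363]
0.42 [ 0.589 -0.057  0.42 ] [0.628 0.016 0.453] 3536 [0.616 0.015 0.422]
0.1 pos [0.158  0.6041 0.2215] d [0.5632 0.3272 0.0222] rv [ 0.1  -0.08 70.53]
```

The manual's scale: shifts go in shares of 0.4 m and turns go in shares of 45 degrees. Converting my numbers, 0.28 m / 0.4 = 0.7, 0.16 m / 0.4 = 0.4, 35 degrees / 45 = 0.7778.

```bash
python3 -m handwheel '[{"aperture":1,"d":[0.7,0.4,0.025],"r":[0,0,0.7778]},{"aperture":1,"d":[0.7,0.4,0.025],"r":[0,0,0.7778]},{"aperture":1,"d":[0.7,0.4,0.025],"r":[0,0,0.7778]},{"aperture":1,"d":[0.7,0.4,0.025],"r":[0,0,0.7778]},{"aperture":1,"d":[0.7,0.4,0.025],"r":[0,0,0.7778]},{"aperture":1,"d":[0.7,0.4,0.025],"r":[0,0,0.7778]},{"aperture":1,"d":[0.7,0.4,0.025],"r":[0,0,0.7778]},{"aperture":1,"d":[0.7,0.4,0.025],"r":[0,0,0.7778]}]'; python3 -c "
from h import *
go((.62,.145,.2),-175.2)"
```

```text
time_s: 0.9
tcp_pos: [0.39, 0.3765, 0.212]
ee_rot: [[0.644, -0.765, -0.001], [-0.765, -0.644, -0.001], [0.0, 0.001, -1.0]]
wrist_force: [0.4, 0.2, 0.8]
gripper_width: 1.0
gripper_force: 0.0
0.9 pos [0.39   0.3765 0.212 ] d [ 0.3252 -0.027   0.0121] rv [ 0.07 -0.05 35.28]
```

To row units: 0.325 m / 0.4 = 0.8125, -0.027 m / 0.4 = -0.0675, 35.3 degrees / 45 = 0.7844.

```bash
python3 -m handwheel '[{"aperture":1,"d":[0.8125,-0.0675,0.03],"r":[0,0,0.7844]},{"aperture":1,"d":[0.8125,-0.0675,0.03],"r":[0,0,0.7844]},{"aperture":1,"d":[0.8125,-0.0675,0.03],"r":[0,0,0.7844]},{"aperture":1,"d":[0.8125,-0.0675,0.03],"r":[0,0,0.7844]},{"aperture":1,"d":[0.8125,-0.0675,0.03],"r":[0,0,0.7844]},{"aperture":1,"d":[0.8125,-0.0675,0.03],"r":[0,0,0.7844]},{"aperture":1,"d":[0.8125,-0.0675,0.03],"r":[0,0,0.7844]},{"aperture":1,"d":[0.8125,-0.0675,0.03],"r":[0,0,0.7844]}]'; python3 -m handwheel '[{"aperture":1},{"aperture":1}]'
python3 - <<'E'
from h import *
c=cap("wrist");save(c,'w1.png');print(c["K"].round(1).tolist(),c["world_from_camera"].round(3).tolist())
np.savez('w1.npz',**{k:v for k,v in c.items() if isinstance(v,np.ndarray)})
for r in trays(c): print(np.round(r[0][0],4),np.round(r[0][1],4),round(r[0][2],2),r[1].round(4),r[2],r[3])
tops(c)
go((.6599,.1387,.1),-175.2)
E
```

```text
time_s: 1.7
tcp_pos: [0.621, 0.1469, 0.199]
ee_rot: [[0.084, -0.996, -0.001], [-0.996, -0.084, -0.001], [0.001, 0.002, -1.0]]
wrist_force: [0.4, 0.8, -1.2]
gripper_width: 1.0
gripper_force: 0.0
time_s: 1.9
tcp_pos: [0.6187, 0.15, 0.2004]
ee_rot: [[0.089, -0.996, -0.001], [-0.996, -0.089, 0.0], [-0.0, 0.0, -1.0]]
wrist_force: [-0.0, 0.2, -0.3]
gripper_width: 0.999
gripper_force: 0.0
[[310.0, 0.0, 280.9], [0.0, 310.0, 208.3], [0.0, 0.0, 1.0]] [[-0.996, 0.086, 0.024, 0.626], [-0.09, -0.959, -0.268, 0.076], [0.0, -0.269, 0.963, 0.363], [0.0, 0.0, 0.0, 1.0]]
[0.4355 0.1392] [0.1927 0.0661] 89.28 0.0198 [   0    0   78 3109  378  256  348 1539    9    0    0    0    0    0
    0    0    0] 1896
top [ 16. 106.] [0.8879 0.0782] d 0.1181 z 0.0447 [0.8849 0.0854 0.0443]
top [346. 146.] [0.5574 0.0942] d 0.0471 z 0.0438 [0.5579 0.0939 0.0438]
top [ 79. 178.] [0.8447 0.1608] d 0.0615 z 0.0434 [0.8299 0.1517 0.0437]
top [243. 180.] [0.6602 0.1386] d 0.0472 z 0.0438 [0.6601 0.1377 0.0437]
top [342. 204.] [0.5531 0.1551] d 0.0471 z 0.0437 [0.5538 0.154  0.0436]
top [ 56. 235.] [0.8609 0.2168] d 0.0291 z 0.0446 [0.8597 0.2169 0.0443]
top [334. 314.] [0.5439 0.2858] d 0.0471 z 0.0437 [0.5441 0.288  0.0436]
1.95 pos [0.6187 0.1502 0.2007] d [ 0.0151 -0.04    0.1007] rv [0.   0.01 0.36]
```

View pics/w1.png

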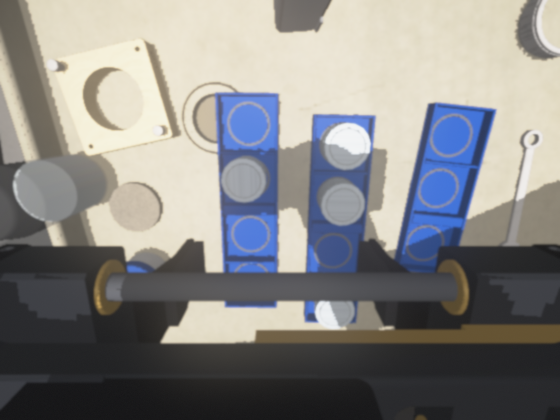

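The wrist view has the tin at (243,180) and the free pocket at (331,250). All three cameras place the tin at (0.660, 0.1386) with its top at z ≈ 0.0435, which fits the 43 mm expected.

To row units: 0.125 m / 0.4 = 0.3125, 0.11 m / 0.4 = 0.275, 0.4 degrees / 45 = 0.0089.

```bash
python3 -m handwheel '[{"aperture":1,"d":[0.0375,-0.1,0.075],"r":[0,0,0.0089]},{"aperture":1,"d":[0.0375,-0.1,0.175],"r":[0,0,0.0089]},{"aperture":1,"d":[0.0375,-0.1,0.275],"r":[0,0,0.0089]},{"aperture":1,"d":[0.0375,-0.1,0.3125],"r":[0,0,0.0089]},{"aperture":1,"d":[0.0375,-0.1,0.3125],"r":[0,0,0.0089]},{"aperture":1,"d":[0.0375,-0.1,0.3125],"r":[0,0,0.0089]},{"aperture":1,"d":[0.0375,-0.1,0.3125],"r":[0,0,0.0089]}]'; python3 -c "
from h import *
go((.6602,.1387,.026),-175.2)"
```

```text
time_s: 2.65
tcp_pos: [0.6622, 0.1384, 0.0786]
ee_rot: [[0.082, -0.997, 0.005], [-0.997, -0.082, 0.002], [-0.001, -0.005, -1.0]]
wrist_force: [-0.1, 0.2, -0.3]
gripper_width: 0.996
gripper_force: 0.0
2.65 pos [0.6622 0.1384 0.0786] d [-0.0004  0.0022  0.0526] rv [-0.29  0.07 -0.09]
```

To row units: 0.049 m / 0.4 = 0.1225, 0.04 m / 0.4 = 0.1.

```bash
python3 -m handwheel '[{"aperture":1,"d":[0,0.0025,0.05]},{"aperture":1,"d":[0,0.0025,0.1]},{"aperture":1,"d":[0,0.0025,0.1225]},{"aperture":1,"d":[0,0.0025,0.1225]},{"aperture":1,"d":[0,0.0025,0.1225]},{"aperture":1,"d":[0,0.0025,0.1225]}]'; python3 -c "
from h import *
go((.6602,.1387,.026),-175.2)"
```

```text
time_s: 3.25
tcp_pos: [0.6607, 0.1376, 0.0282]
ee_rot: [[0.081, -0.997, 0.003], [-0.997, -0.081, 0.001], [-0.001, -0.003, -1.0]]
wrist_force: [-0.4, -0.2, 0.5]
gripper_width: 1.007
gripper_force: 0.0
3.25 pos [0.6607 0.1376 0.0282] d [-0.0011  0.0004  0.0022] rv [-0.16  0.04 -0.14]
```

To row units: 0.003 m / 0.4 = 0.0075, -0.001 m / 0.4 = -0.0025.

```bash
python3 -m handwheel '[{"aperture":0.65,"d":[-0.0025,0,0.0075]},{"aperture":0.6,"d":[-0.0025,0,0.0075]},{"aperture":0.4,"d":[-0.0025,0,0.0075]},{"aperture":0.3,"d":[-0.0025,0,0.0075]},{"aperture":0.3,"d":[-0.0025,0,0.0075]},{"aperture":0.3,"d":[-0.0025,0,0.0075]}]'
```

```text
time_s: 3.85
tcp_pos: [0.6596, 0.1383, 0.0236]
ee_rot: [[0.081, -0.997, 0.0], [-0.997, -0.081, -0.0], [0.0, -0.0, -1.0]]
wrist_force: [-0.8, 0.5, 0.2]
gripper_width: 0.539
gripper_force: 0.0
```

```bash
python3 -m handwheel '[{"aperture":0.3},{"aperture":0.3},{"aperture":0.3}]'
```

```text
time_s: 4.15
tcp_pos: [0.6596, 0.1382, 0.0235]
ee_rot: [[0.081, -0.997, -0.0], [-0.997, -0.081, -0.0], [0.0, 0.0, -1.0]]
wrist_force: [-1.1, 1.2, -0.0]
gripper_width: 0.518
gripper_force: 30.0
```

To row units: -0.09 m / 0.4 = -0.225, -0.03 m / 0.4 = -0.075.

```bash
python3 -m handwheel '[{"aperture":0.3,"d":[0,0,-0.025]},{"aperture":0.3,"d":[0,0,-0.075]},{"aperture":0.3,"d":[0,0,-0.15]},{"aperture":0.3,"d":[0,0,-0.225]},{"aperture":0.3,"d":[0,0,-0.225]},{"aperture":0.3,"d":[0,0,-0.225]},{"aperture":0.3,"d":[0,0,-0.225]}]'
python3 - <<'E'
from h import *
c=cap("wrist");save(c,'w2.png')
go((.5470,.2248,.115),180+4.1)
tops(c)
c=cap("top"); P=cloud(c)
for r in trays(c): print(np.round(r[0][0],4),np.round(r[0][1],4),round(r[0][2],2))
c=cap("scene")
for r in trays(c): print(np.round(r[0][0],4),np.round(r[0][1],4),round(r[0][2],2))
E
```

```text
time_s: 4.85
tcp_pos: [0.6587, 0.138, 0.1126]
ee_rot: [[0.081, -0.997, -0.002], [-0.997, -0.081, -0.0], [0.0, 0.002, -1.0]]
wrist_force: [-0.4, 0.5, -0.9]
gripper_width: 0.519
gripper_force: 30.0
4.9 pos [0.6586 0.1379 0.1122] d [-0.0956  0.1042 -0.0026] rv [ 0.16 -0.04  0.53]
top [419. 174.] [0.5572 0.0941] d 0.0477 z 0.0438 [0.5583 0.0933 0.0436]
top [412. 235.] [0.5525 0.1481] d 0.0453 z 0.0436 [0.5543 0.1424 0.0436]
[0.6513 0.1762] [0.0709 0.2546] 5.17
[0.5482 0.1889] [0.0677 0.2549] 3.87
[0.4328 0.169 ] [0.2555 0.0676] 89.17
```

View pics/w2.png

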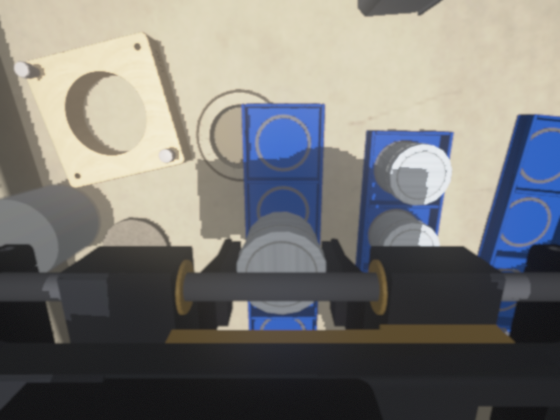

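The tin hangs upright between the fingers at (281,262), and the donor tray stayed put. Next I carry it over the free pocket.

To row units: 0.104 m / 0.4 = 0.26, -0.096 m / 0.4 = -0.24, 0.5 degrees / 45 = 0.0111.

```bash
python3 -m handwheel '[{"aperture":0.3,"d":[-0.075,0.0825,0]},{"aperture":0.3,"d":[-0.15,0.165,0],"r":[0,0,0.0111]},{"aperture":0.3,"d":[-0.2125,0.23,0],"r":[0,0,0.0111]},{"aperture":0.3,"d":[-0.24,0.26,0],"r":[0,0,0.0111]},{"aperture":0.3,"d":[-0.24,0.26,0],"r":[0,0,0.0111]},{"aperture":0.3,"d":[-0.24,0.26,0],"r":[0,0,0.0111]},{"aperture":0.3,"d":[-0.24,0.26,0],"r":[0,0,0.0111]},{"aperture":0.3,"d":[-0.24,0.26,0],"r":[0,0,0.0111]}]'
python3 - <<'E'
from h import *
go((.5470,.2251,.03),180+4.1)
c=cap("wrist");save(c,'w3.png')
for r in trays(c): print(np.round(r[0][0],4),np.round(r[0][1],4),round(r[0][2],2))
tops(c)
E
```

```text
time_s: 5.8
tcp_pos: [0.5489, 0.2248, 0.1132]
ee_rot: [[0.071, -0.997, -0.0], [-0.997, -0.071, -0.0], [0.0, 0.0, -1.0]]
wrist_force: [-0.3, -0.3, -1.2]
gripper_width: 0.519
gripper_force: 30.0
5.8 pos [0.5489 0.2248 0.1132] d [-0.0005  0.0019  0.0832] rv [ 0.01 -0.01 -0.04]Traceback (most recent call last):
  File "<stdin>", line 4, in <module>
  File "h.py", line 19, in trays
    lo,hi=np.percentile(r[:,2],[25,75])
          ~~~~~~~~~~~~~^^^^^^^^^^^^^^^^
    return _quantile_unchecked(
        a, q, axis, out, overwrite_input, method, keepdims, weights)
    return _ureduce(a,
                    func=_quantile_ureduce_func,
    ...<5 lines>...
                    overwrite_input=overwrite_input,
                    method=method)
    r = func(a, **kwargs)
    result = _quantile(arr,
                       quantiles=q,
    ...<2 lines>...
                       out=out,
                       weights=wgt)
    slices_having_nans = np.isnan(arr[-1, ...])
                                  ~~~^^^^^^^^^
IndexError: index -1 is out of bounds for axis 0 with size 0
```

View pics/w3.png

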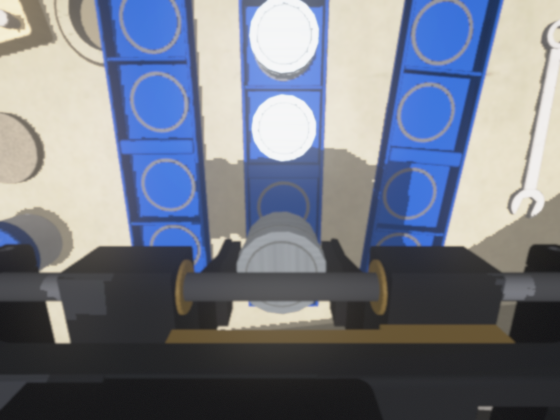

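The held tin sits at column 283, in line with the free pocket at column 284, so I lower it.

To row units: 0.078 m / 0.4 = 0.195, 0.07 m / 0.4 = 0.175.

```bash
python3 -m handwheel '[{"aperture":0.3,"d":[-0.0013,0.005,0.075]},{"aperture":0.3,"d":[-0.0013,0.005,0.1375]},{"aperture":0.3,"d":[-0.0013,0.005,0.175]},{"aperture":0.3,"d":[-0.0013,0.005,0.195]},{"aperture":0.3,"d":[-0.0013,0.005,0.195]},{"aperture":0.3,"d":[-0.0013,0.005,0.195]},{"aperture":0.3,"d":[-0.0013,0.005,0.195]}]'; python3 -c "
from h import *
go((.5470,.2251,.024),180+4.1)"
```

```text
time_s: 6.55
tcp_pos: [0.547, 0.2263, 0.0367]
ee_rot: [[0.072, -0.997, 0.002], [-0.997, -0.072, 0.001], [-0.001, -0.002, -1.0]]
wrist_force: [0.3, 1.0, -1.2]
gripper_width: 0.518
gripper_force: 30.0
6.55 pos [0.547  0.2263 0.0367] d [0.0012 0.0001 0.0127] rv [-0.12  0.06  0.05]
```

To row units: 0.011 m / 0.4 = 0.0275, 0.01 m / 0.4 = 0.025.

```bash
python3 -m handwheel '[{"aperture":0.3,"d":[0.0025,0,0.01]},{"aperture":0.3,"d":[0.0025,0,0.02]},{"aperture":0.3,"d":[0.0025,0,0.025]},{"aperture":0.3,"d":[0.0025,0,0.0275]},{"aperture":0.3,"d":[0.0025,0,0.0275]},{"aperture":0.3,"d":[0.0025,0,0.0275]}]'
```

```text
time_s: 7.15
tcp_pos: [0.5462, 0.225, 0.0246]
ee_rot: [[0.072, -0.997, 0.0], [-0.997, -0.072, 0.0], [-0.0, -0.0, -1.0]]
wrist_force: [0.3, 0.5, -0.7]
gripper_width: 0.517
gripper_force: 30.0
```

To row units: 0.0015 m / 0.4 = 0.0038, 0.001 m / 0.4 = 0.0025.

```bash
python3 -m handwheel '[{"aperture":0.3,"d":[0,0,0.0013]},{"aperture":0.3,"d":[0,0,0.0025]},{"aperture":0.3,"d":[0,0,0.0038]},{"aperture":0.3,"d":[0,0,0.0038]}]'
```

```text
time_s: 7.55
tcp_pos: [0.5463, 0.225, 0.0235]
ee_rot: [[0.072, -0.997, 0.0], [-0.997, -0.072, 0.0], [-0.0, -0.0, -1.0]]
wrist_force: [-1.6, -0.2, 1.9]
gripper_width: 0.517
gripper_force: 30.0
```

To row units: -0.15 m / 0.4 = -0.375, -0.1 m / 0.4 = -0.25.

```bash
python3 -m handwheel '[{"aperture":0.55},{"aperture":0.6},{"aperture":0.8},{"aperture":0.8},{"aperture":0.8},{"aperture":0.8}]'; python3 -m handwheel '[{"aperture":0.8,"d":[0,0,-0.05]},{"aperture":0.8,"d":[0,0,-0.125]},{"aperture":0.8,"d":[0,0,-0.25]},{"aperture":0.8,"d":[0,0,-0.375]},{"aperture":0.8,"d":[0,0,-0.375]},{"aperture":0.8,"d":[0,0,-0.375]}]'
python3 - <<'E'
from h import *
for n in ("top","scene","wrist"):
    c=cap(n);print(n)
    if n=="top": save(c,'t2.png')
    try:
        for r in trays(c): print(np.round(r[0][0],4),np.round(r[0][1],4),round(r[0][2],2),r[1].round(4),r[3])
    except Exception: pass
    tops(c)
E
```

```text
time_s: 8.15
tcp_pos: [0.5462, 0.2249, 0.023]
ee_rot: [[0.072, -0.997, -0.0], [-0.997, -0.072, -0.0], [0.0, 0.0, -1.0]]
wrist_force: [0.1, 0.0, 0.1]
gripper_width: 0.785
gripper_force: 0.0
time_s: 8.75
tcp_pos: [0.5466, 0.2253, 0.1747]
ee_rot: [[0.072, -0.997, 0.003], [-0.997, -0.072, 0.003], [-0.002, -0.003, -1.0]]
wrist_force: [-0.0, -1.0, -1.1]
gripper_width: 0.799
gripper_force: 0.0
top
[0.6584 0.1259] [0.0669 0.1485] 4.91 0.0202 727
[0.4343 0.1709] [0.2537 0.0648] 89.34 0.0204 1070
top [354.   5.] [0.8861 0.0616] d 0.1399 z 0.0452 [0.8877 0.076  0.0452]
top [343. 197.] [0.5572 0.0953] d 0.0476 z 0.0441 [0.5562 0.0955 0.0441]
top [304. 199.] [0.5525 0.1559] d 0.0472 z 0.0441 [0.5519 0.1561 0.044 ]
top [214. 203.] [0.5431 0.2874] d 0.0466 z 0.044 [0.5442 0.2967 0.044 ]
top [528. 274.] [ 0.4435 -0.1851] d 0.0575 z 0.0403 [ 0.4438 -0.1843  0.0403]
scene
[0.6519 0.1763] [0.0689 0.2548] 4.84 0.0181 942
[0.5477 0.1886] [0.0677 0.2542] 4.26 0.0184 751
[0.4328 0.1687] [0.2548 0.0676] 89.09 0.0183 1271
top [201. 192.] [0.5418 0.2862] d 0.0485 z 0.0426 [0.5415 0.2852 0.0426]
top [268. 212.] [0.5513 0.1552] d 0.0479 z 0.0428 [0.5506 0.1543 0.0429]
top [301. 221.] [0.5559 0.0939] d 0.0479 z 0.0428 [0.5552 0.0938 0.0428]
top [452. 343.] [ 0.4428 -0.1864] d 0.0572 z 0.039 [ 0.4421 -0.1863  0.039 ]
wrist
top [278.  54.] [0.5574 0.0947] d 0.0472 z 0.0439 [0.5571 0.0945 0.0439]
top [278. 127.] [0.5529 0.1553] d 0.0469 z 0.0439 [0.5529 0.1548 0.0439]
top [279. 201.] [0.5471 0.2252] d 0.0467 z 0.0438 [0.5472 0.2242 0.0437]
top [278. 255.] [0.5438 0.2853] d 0.0471 z 0.0438 [0.544  0.281  0.0435]
```

View pics/t2.png

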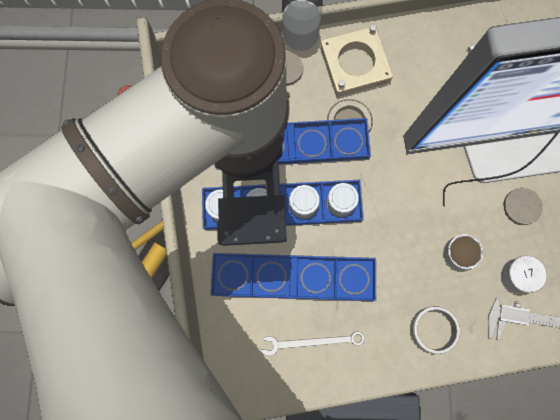

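The tin stands in the free pocket with its top at z 0.0438, level with its neighbours, and the trays haven't moved. In this view the arm covers the pocket area near (255,200), but the wrist camera confirmed the tin at (279,201). Next is the donor's rib.

```bash
python3 -c "
from h import *
print(sensors.sense()['joints'].round(1)); go((.62,.1775,.24),94.8)"
```

```text
[ 38.1  21.   -8.8  -0.  -60.3 -33.9]
8.9 pos [0.5453 0.2243 0.1714] d [ 0.0522 -0.071  -0.0688] rv [ 7.000e-02 -2.000e-01  8.933e+01]
```

To row units: -0.071 m / 0.4 = -0.1775, -0.069 m / 0.4 = -0.1725, 44 degrees / 45 = 0.9778.

```bash
python3 -m handwheel '[{"aperture":0.6,"d":[0.13,-0.1775,-0.1725],"r":[0,0,0.9778]},{"aperture":0.6,"d":[0.13,-0.1775,-0.1725],"r":[0,0,0.9778]},{"aperture":0.6,"d":[0.13,-0.1775,-0.1725],"r":[0,0,0.9778]},{"aperture":0.6,"d":[0.13,-0.1775,-0.1725],"r":[0,0,0.9778]},{"aperture":0.6,"d":[0.13,-0.1775,-0.1725],"r":[0,0,0.9778]},{"aperture":0.6,"d":[0.13,-0.1775,-0.1725],"r":[0,0,0.9778]}]';python3 -m handwheel '[{"aperture":0.6,"r":[0,0,1]},{"aperture":0.6,"r":[0,0,1]},{"aperture":0.6,"r":[0,0,1]},{"aperture":0.6,"r":[0,0,1]},{"aperture":0.6,"r":[0,0,1]},{"aperture":0.6,"r":[0,0,1]},{"aperture":0.6,"r":[0,0,1]}]';python3 -m handwheel '[{"aperture":0.5},{"aperture":0.5}]'
python3 - <<'E'
from h import *
go((.6535,.1775,.1),94.8)
c=cap("wrist"); save(c,'w4.png'); np.savez('w4.npz',**{k:v for k,v in c.items() if isinstance(v,np.ndarray)})
try:
    for r in trays(c): print(np.round(r[0][0],4),np.round(r[0][1],4),round(r[0][2],2),r[1].round(4),r[3])
except Exception: pass
tops(c)
E
```

```text
time_s: 9.5
tcp_pos: [0.6204, 0.1778, 0.2399]
ee_rot: [[-0.642, -0.767, -0.003], [-0.767, 0.642, -0.002], [0.003, 0.001, -1.0]]
wrist_force: [0.9, -0.2, -1.6]
gripper_width: 0.601
gripper_force: 0.0
time_s: 10.2
tcp_pos: [0.6204, 0.1782, 0.2407]
ee_rot: [[-0.996, -0.092, -0.002], [-0.092, 0.996, -0.001], [0.002, -0.001, -1.0]]
wrist_force: [0.1, 0.2, 0.3]
gripper_width: 0.599
gripper_force: 0.0
time_s: 10.4
tcp_pos: [0.6206, 0.1781, 0.2416]
ee_rot: [[-0.996, -0.091, -0.001], [-0.091, 0.996, -0.0], [0.001, -0.0, -1.0]]
wrist_force: [-0.3, 0.4, 0.9]
gripper_width: 0.521
gripper_force: 0.0
10.4 pos [0.6206 0.1781 0.2416] d [-0.0328 -0.0036  0.1416] rv [-0.02 -0.04  0.43]
[0.4383 0.1714] [0.2481 0.0612] 89.64 0.0202 1541
[0.6531 0.1795] [0.0637 0.2427] 4.73 0.0203 1023
top [37. 29.] [ 0.4777 -0.0957] d 0.0399 z 0.0372 [ 0.4777 -0.095   0.0373]
top [213. 123.] [0.5574 0.0938] d 0.0472 z 0.044 [0.5569 0.0944 0.0439]
top [266. 124.] [0.5526 0.1547] d 0.0469 z 0.0439 [0.5525 0.1546 0.0439]
top [329. 125.] [0.5471 0.2245] d 0.0471 z 0.0439 [0.5468 0.2242 0.0438]
top [382. 127.] [0.5436 0.2849] d 0.0472 z 0.0437 [0.5432 0.2841 0.0436]
```

View pics/w4.png

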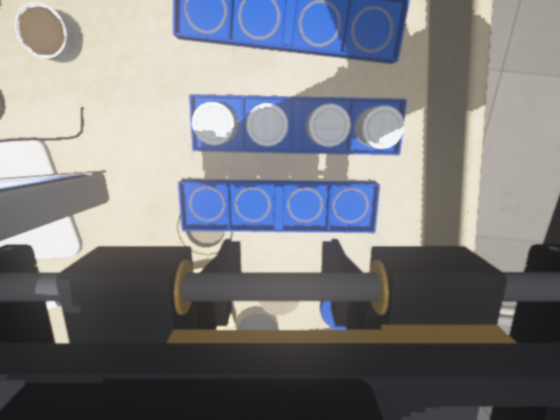

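The wrist view shows the donor tray at (279,206) with its rib at column 279, all four tins in the filling tray at row 125, and the empty tray at the top.

```bash
cat >> h.py <<'E'
def fit(c,c0,yaw0,z0=.020):
    """fit the tray's rim (outer + rib + walls) to points at rim height, in x, y, yaw"""
    from scipy.optimize import minimize
    P=cloud(c).reshape(-1,3); k=(c["z_map"].ravel()>0)&(np.hypot(*(P[:,:2]-c0).T)<.17); P=P[k]
    def loc(v,q): a=np.radians(v[2]); d=q[:,:2]-v[:2]; return np.stack([d@[np.cos(a),np.sin(a)],d@[-np.sin(a),np.cos(a)]],1)
    def sd(v): # signed distance to rim solid
        l=np.abs(loc(v,P)); box=lambda cy,hx,hy:np.maximum(l[:,0]-hx,np.abs(l[:,1]-cy)-hy)
        out=box(0,.033,.128); p=np.minimum(box(.035,.030,.029),box(.096,.030,.029)); return np.maximum(out,-p)
    l=np.abs(loc([*c0,yaw0],P)); sel=(l[:,0]<.045)&(l[:,1]<.14)&(P[:,2]>z0-.03); P=P[sel]
    hi=np.where(np.abs(P[:,2]-z0)<.006,1.,0.)
    def cost(v): w=1/(1+np.exp(sd(v)/.0007)); return ((w-hi)**2).sum()
    best=min((minimize(cost,[c0[0]+i,c0[1]+j,yaw0],method='Nelder-Mead',options=dict(initial_simplex=[[c0[0]+i,c0[1]+j,yaw0],[c0[0]+i+.003,c0[1]+j,yaw0],[c0[0]+i,c0[1]+j+.003,yaw0],[c0[0]+i,c0[1]+j,yaw0+2]])) for i in(-.003,.003) for j in(-.003,.003)),key=lambda r:r.fun)
    return best.x.round(4),round(best.fun/len(P),4),np.median(P[hi>0,2]).round(4)
E
python3 - <<'E'
from h import *
for f in("w4","top0","scene0"):
    c=dict(np.load(f+'.npz'))
    print(f,'donor',*fit(c,(.653,.1775),4.8),'empty',*fit(c,(.4335,.170),-.8))
c=dict(np.load('w1.npz')); print('w1',*fit(c,(.4335,.170),-.8))
E
```

```text
w4 donor [0.6548 0.1766 4.7265] 0.0463 0.02 empty [ 0.4347  0.1692 -0.6826] 0.0362 0.02
top0 donor [0.6551 0.1782 4.6045] 0.0542 0.02 empty [ 0.4352  0.1705 -0.6855] 0.0228 0.0203
scene0 donor [0.6546 0.1776 4.6731] 0.1256 0.0183 empty [ 0.4348  0.1702 -0.7505] 0.0835 0.0184
w1 [ 0.4348  0.17   -0.6902] 0.0705 0.0196
```

To row units: 0.18 m / 0.4 = 0.45, 0.15 m / 0.4 = 0.375, 0.4 degrees / 45 = 0.0089.

```bash
python3 -m handwheel '[{"aperture":0.5,"d":[-0.085,-0.01,0.075],"r":[0,0,0.0089]},{"aperture":0.5,"d":[-0.085,-0.01,0.175],"r":[0,0,0.0089]},{"aperture":0.5,"d":[-0.085,-0.01,0.275],"r":[0,0,0.0089]},{"aperture":0.5,"d":[-0.085,-0.01,0.375],"r":[0,0,0.0089]},{"aperture":0.5,"d":[-0.085,-0.01,0.45],"r":[0,0,0.0089]},{"aperture":0.5,"d":[-0.085,-0.01,0.45],"r":[0,0,0.0089]},{"aperture":0.5,"d":[-0.085,-0.01,0.45],"r":[0,0,0.0089]},{"aperture":0.5,"d":[-0.085,-0.01,0.45],"r":[0,0,0.0089]}]'; python3 -c "
from h import *
go((.6548,.1773,.007),94.7)"
```

```text
time_s: 11.25
tcp_pos: [0.6567, 0.1779, 0.0647]
ee_rot: [[-0.996, -0.084, 0.004], [-0.084, 0.997, 0.002], [-0.004, 0.001, -1.0]]
wrist_force: [0.8, 0.1, 0.3]
gripper_width: 0.501
gripper_force: 0.0
11.25 pos [0.6567 0.1779 0.0647] d [ 0.0022 -0.0005  0.0577] rv [0.07 0.25 0.09]
```

To row units: 0.05 m / 0.4 = 0.125, 0.001 m / 0.4 = 0.0025.

```bash
python3 -m handwheel '[{"aperture":0.5,"d":[0.0025,0,0.0375]},{"aperture":0.5,"d":[0.0025,0,0.075]},{"aperture":0.5,"d":[0.0025,0,0.1125]},{"aperture":0.5,"d":[0.0025,0,0.125]},{"aperture":0.5,"d":[0.0025,0,0.125]},{"aperture":0.5,"d":[0.0025,0,0.125]},{"aperture":0.5,"d":[0.0025,0,0.125]}]'; python3 -c "
from h import *
go((.6548,.1773,.007),94.7)"
```

```text
time_s: 11.95
tcp_pos: [0.6546, 0.1774, 0.0128]
ee_rot: [[-0.997, -0.083, 0.001], [-0.083, 0.997, 0.0], [-0.001, 0.0, -1.0]]
wrist_force: [-0.5, -0.2, 0.2]
gripper_width: 0.497
gripper_force: 0.0
11.95 pos [0.6546 0.1774 0.0128] d [-0.0002 -0.0001  0.0058] rv [0.02 0.08 0.05]
```

To row units: 0.005 m / 0.4 = 0.0125, 0.003 m / 0.4 = 0.0075.

```bash
python3 -m handwheel '[{"aperture":0.5,"d":[0,0,0.0075]},{"aperture":0.5,"d":[0,0,0.0125]},{"aperture":0.3,"d":[0,0,0.0125]},{"aperture":0,"d":[0,0,0.0125]},{"aperture":0,"d":[0,0,0.0125]},{"aperture":0,"d":[0,0,0.0125]},{"aperture":0,"d":[0,0,0.0125]},{"aperture":0,"d":[0,0,0.0125]}]'; python3 -m handwheel '[{"aperture":0},{"aperture":0},{"aperture":0}]'
```

```text
time_s: 12.75
tcp_pos: [0.654, 0.1772, 0.0071]
ee_rot: [[-0.997, -0.083, 0.0], [-0.083, 0.997, 0.0], [-0.0, 0.0, -1.0]]
wrist_force: [-0.1, -0.2, 0.4]
gripper_width: 0.134
gripper_force: 30.0
time_s: 13.05
tcp_pos: [0.654, 0.1772, 0.0071]
ee_rot: [[-0.997, -0.083, 0.0], [-0.083, 0.997, 0.0], [-0.0, 0.0, -1.0]]
wrist_force: [-0.3, 0.9, 0.7]
gripper_width: 0.128
gripper_force: 30.0
```

To row units: -0.115 m / 0.4 = -0.2875, -0.085 m / 0.4 = -0.2125.

```bash
python3 -m handwheel '[{"aperture":0,"d":[0,0,-0.0125]},{"aperture":0,"d":[0,0,-0.05]},{"aperture":0,"d":[0,0,-0.125]},{"aperture":0,"d":[0,0,-0.2125]},{"aperture":0,"d":[0,0,-0.2875]},{"aperture":0,"d":[0,0,-0.2875]},{"aperture":0,"d":[0,0,-0.2875]},{"aperture":0,"d":[0,0,-0.2875]}]'
python3 - <<'E'
from h import *
go((.4348,.17,.12),89.3)
c=cap("wrist"); save(c,'w5.png'); s=sensors.sense(); np.savez('w5.npz',**{k:v for k,v in c.items() if isinstance(v,np.ndarray)})
p=s["tcp_pos"]; print(p,*fit(c,p[:2],4.7,p[2]+.013)); c=cap("scene"); print(*fit(c,p[:2],4.7,p[2]+.0115))
E
```

```text
time_s: 13.85
tcp_pos: [0.6529, 0.1767, 0.1209]
ee_rot: [[-0.997, -0.082, -0.003], [-0.082, 0.997, -0.001], [0.003, -0.001, -1.0]]
wrist_force: [1.0, -0.7, -1.7]
gripper_width: 0.137
gripper_force: 30.0
13.85 pos [0.6529 0.1767 0.1209] d [0.2179 0.0112 0.0015] rv [-0.04 -0.15  5.42]
[0.65287965 0.17667961 0.12043641] [0.6538 0.176  4.6752] 0.121 0.1335
[0.6536 0.1763 4.7722] 0.1168 0.131
```

View pics/w5.png

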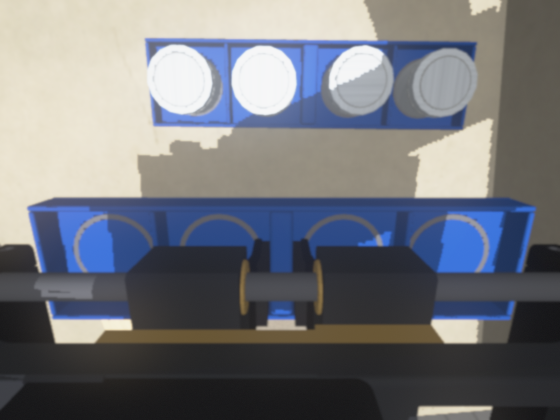

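The tray hangs level, gripped by the rib at column 281, and the filled tray below is undisturbed. The held tray's centre is about 0.9 mm +x of the TCP, so I'll aim the TCP at (0.4339, 0.1698).

To row units: 0.217 m / 0.4 = 0.5425, 0.21 m / 0.4 = 0.525, 5.4 degrees / 45 = 0.12.

```bash
python3 -m handwheel '[{"aperture":0,"d":[0.075,0.0025,0],"r":[0,0,0.0222]},{"aperture":0,"d":[0.175,0.0075,0],"r":[0,0,0.0444]},{"aperture":0,"d":[0.275,0.0125,0],"r":[0,0,0.0667]},{"aperture":0,"d":[0.375,0.02,0],"r":[0,0,0.0889]},{"aperture":0,"d":[0.4625,0.025,0],"r":[0,0,0.1111]},{"aperture":0,"d":[0.525,0.0275,0],"r":[0,0,0.12]},{"aperture":0,"d":[0.5425,0.0275,0],"r":[0,0,0.12]},{"aperture":0,"d":[0.5425,0.0275,0],"r":[0,0,0.12]}]';  python3 -m handwheel '[{"aperture":0},{"aperture":0},{"aperture":0}]'
python3 - <<'E'
from h import *
c=cap("wrist"); p=sensors.sense()["tcp_pos"]; np.savez('w6.npz',**{k:v for k,v in c.items() if isinstance(v,np.ndarray)})
print(*fit(c,p[:2],-.7,p[2]+.013)); c=cap("scene"); print(*fit(c,p[:2],-.7,p[2]+.0115)); c=cap("top"); print(*fit(c,p[:2],-.7,p[2]+.013))
go((.4339,.1698,.03),89.3)
E
```

```text
time_s: 14.75
tcp_pos: [0.4362, 0.1701, 0.1219]
ee_rot: [[-1.0, 0.01, -0.0], [0.01, 1.0, -0.0], [0.0, -0.0, -1.0]]
wrist_force: [1.5, 0.3, -2.3]
gripper_width: 0.134
gripper_force: 30.0
time_s: 15.05
tcp_pos: [0.4376, 0.1703, 0.1218]
ee_rot: [[-1.0, 0.012, -0.0], [0.012, 1.0, -0.0], [0.0, -0.0, -1.0]]
wrist_force: [0.3, 0.0, -2.1]
gripper_width: 0.136
gripper_force: 30.0
[ 0.4387  0.1695 -0.7545] 0.1197 0.1345
[ 0.438   0.1699 -0.789 ] 0.0818 0.1327
[   0.5798    0.2203 -112.2566] 0.0164 0.1347
15.2 pos [0.4372 0.1701 0.1218] d [ 0.0033 -0.0003  0.0918] rv [-0.02 -0.01  0.01]
```

To row units: 0.084 m / 0.4 = 0.21, 0.0036 m / 0.4 = 0.009.

```bash
python3 -m handwheel '[{"aperture":0,"d":[0.009,0,0.0375]},{"aperture":0,"d":[0.009,0,0.1]},{"aperture":0,"d":[0.009,0,0.1625]},{"aperture":0,"d":[0.009,0,0.2]},{"aperture":0,"d":[0.009,0,0.21]},{"aperture":0,"d":[0.009,0,0.21]},{"aperture":0,"d":[0.009,0,0.21]},{"aperture":0,"d":[0.009,0,0.21]}]';python3 -m handwheel '[{"aperture":0},{"aperture":0}]'
python3 - <<'E'
from h import *
c=cap("scene"); save(c,'s2.png'); p=sensors.sense()["tcp_pos"]
print(*fit(c,p[:2],-.7,p[2]+.0115)); c=cap("wrist");print(*fit(c,p[:2],-.7,p[2]+.013))
go((.4339,.1698,.0271),89.3)
E
```

```text
time_s: 16.0
tcp_pos: [0.4339, 0.1707, 0.039]
ee_rot: [[-1.0, 0.011, 0.002], [0.011, 1.0, 0.001], [-0.002, 0.001, -1.0]]
wrist_force: [0.1, 0.2, -1.8]
gripper_width: 0.135
gripper_force: 30.0
time_s: 16.2
tcp_pos: [0.4334, 0.1704, 0.0386]
ee_rot: [[-1.0, 0.011, 0.001], [0.011, 1.0, 0.001], [-0.001, 0.001, -1.0]]
wrist_force: [-0.7, 0.5, -1.5]
gripper_width: 0.132
gripper_force: 30.0
[ 0.4342  0.1703 -0.8201] 0.0918 0.0495
[ 0.4344  0.1696 -0.6937] 0.1193 0.0512
16.3 pos [0.4333 0.1703 0.0384] d [-0.0006 -0.0005  0.0113] rv [0.03 0.03 0.05]
```

View pics/s2.png

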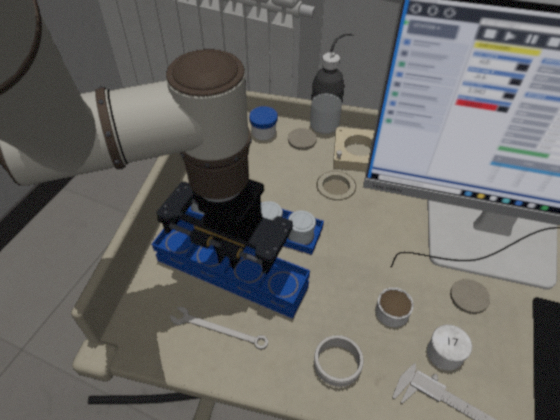

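The carried tray sits just above the empty one with its edges aligned (corners around (155,245) and (305,300)). I lower it the last 11 mm gently.

To row units: 0.01 m / 0.4 = 0.025, -0.0005 m / 0.4 = -0.0013.

```bash
python3 -m handwheel '[{"aperture":0,"d":[-0.0013,-0.0008,0.0075]},{"aperture":0,"d":[-0.0013,-0.0008,0.015]},{"aperture":0,"d":[-0.0013,-0.0008,0.0225]},{"aperture":0,"d":[-0.0013,-0.0008,0.025]},{"aperture":0,"d":[-0.0013,-0.0008,0.025]},{"aperture":0,"d":[-0.0013,-0.0008,0.025]}]';python3 -m handwheel '[{"aperture":0,"d":[0,0,0.0013]},{"aperture":0,"d":[0,0,0.0025]},{"aperture":0,"d":[0,0,0.0025]}]'
```

```text
time_s: 16.9
tcp_pos: [0.4337, 0.1699, 0.028]
ee_rot: [[-1.0, 0.011, -0.0], [0.011, 1.0, -0.0], [0.0, -0.0, -1.0]]
wrist_force: [0.3, -0.2, -0.9]
gripper_width: 0.134
gripper_force: 30.0
time_s: 17.2
tcp_pos: [0.4337, 0.1699, 0.0271]
ee_rot: [[-1.0, 0.011, 0.0], [0.011, 1.0, 0.0], [-0.0, 0.0, -1.0]]
wrist_force: [-0.6, 0.5, -1.8]
gripper_width: 0.136
gripper_force: 30.0
```

To row units: 0.0008 m / 0.4 = 0.002, 0.0004 m / 0.4 = 0.001.

```bash
python3 -m handwheel '[{"aperture":0,"d":[0,0,0.001]},{"aperture":0,"d":[0,0,0.002]},{"aperture":0,"d":[0,0,0.002]}]'
```

```text
time_s: 17.5
tcp_pos: [0.4337, 0.1699, 0.027]
ee_rot: [[-1.0, 0.011, 0.0], [0.011, 1.0, -0.0], [-0.0, -0.0, -1.0]]
wrist_force: [-1.7, -0.1, 5.9]
gripper_width: 0.136
gripper_force: 30.0
```

Contact: the tray is resting (+5.9 N). I release and withdraw.

The manual's scale: shifts go in shares of 0.4 m and turns go in shares of 45 degrees. Converting my numbers, -0.22 m / 0.4 = -0.55, -0.17 m / 0.4 = -0.425.

```bash
python3 -m handwheel '[{"aperture":0.2},{"aperture":0.3},{"aperture":0.4},{"aperture":0.45},{"aperture":0.45},{"aperture":0.45}]'; python3 -m handwheel '[{"aperture":0.45,"d":[0,0,-0.025]},{"aperture":0.45,"d":[0,0,-0.075]},{"aperture":0.45,"d":[0,0,-0.175]},{"aperture":0.45,"d":[0,0,-0.3]},{"aperture":0.45,"d":[0,0,-0.425]},{"aperture":0.45,"d":[-0.1,0,-0.55]},{"aperture":0.45,"d":[-0.225,0,-0.55]},{"aperture":0.45,"d":[-0.325,0,-0.55]}]'; python3 -m handwheel '[{"aperture":0.45},{"aperture":0.45},{"aperture":0.45}]'
python3 - <<'E'
from h import *
c=cap("wrist"); save(c,'w7.png')
print(*fit(c,(.4345,.17),-.7,.04)); tops(c)
c=cap("scene"); print(*fit(c,(.4345,.17),-.7,.0383)); tops(c); print(*fit(c,(.549,.19),4.1,.0185))
E
```

```text
time_s: 18.1
tcp_pos: [0.4337, 0.1699, 0.0262]
ee_rot: [[-1.0, 0.011, -0.0], [0.011, 1.0, -0.0], [0.0, -0.0, -1.0]]
wrist_force: [-0.0, -0.2, 0.1]
gripper_width: 0.44
gripper_force: 0.0
time_s: 18.9
tcp_pos: [0.5658, 0.1689, 0.251]
ee_rot: [[-1.0, 0.01, 0.007], [0.01, 1.0, 0.004], [-0.007, 0.004, -1.0]]
wrist_force: [0.8, 1.1, -0.4]
gripper_width: 0.448
gripper_force: 0.0
time_s: 19.2
tcp_pos: [0.5627, 0.1681, 0.2464]
ee_rot: [[-1.0, 0.011, -0.001], [0.011, 1.0, -0.0], [0.001, -0.0, -1.0]]
wrist_force: [-0.2, 0.7, -0.2]
gripper_width: 0.448
gripper_force: 0.0
[ 0.4342  0.1687 -0.6673] 0.0466 0.04
top [ 52. 113.] [ 0.4765 -0.0958] d 0.0395 z 0.0373 [ 0.4776 -0.0951  0.0374]
top [380. 167.] [0.5429 0.2851] d 0.0478 z 0.0438 [0.5426 0.2841 0.0436]
top [329. 171.] [0.5468 0.2246] d 0.0471 z 0.0439 [0.5461 0.2241 0.0438]
top [270. 176.] [0.5526 0.1545] d 0.047 z 0.044 [0.5519 0.1546 0.0439]
top [220. 180.] [0.5571 0.0937] d 0.0471 z 0.044 [0.5562 0.0944 0.0439]
[ 0.4342  0.1695 -0.6547] 0.1258 0.0381
top [201. 192.] [0.5422 0.2855] d 0.048 z 0.0428 [0.5415 0.2852 0.0427]
top [452. 343.] [ 0.4427 -0.1863] d 0.0564 z 0.039 [ 0.4421 -0.1862  0.0391]
[0.5484 0.1902 2.6589] 0.1243 0.0182
```

View pics/w7.png

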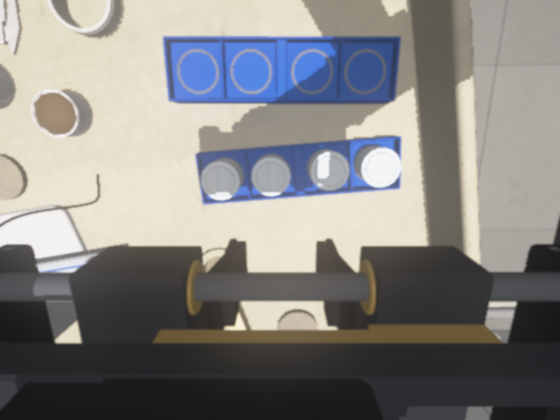

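The stack at (282,70) is square: its rim is at 0.040 m and the top tray is within about 1 mm of where the bottom tray was measured. All four tins are level in the filled tray, and the robot is clear of everything.

```bash
python3 -c "
from station import workorder
print(workorder.finish_job())"
```

```text
the job is handed in; nothing more can be done
None
```

The job is handed in after about 19 s of the 48 s: the tin stands upright in the free pocket, and the emptied tray sits on the empty tray, within about 1 mm of edge over edge by my measurements; the judge's result was not shown.

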